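# Bring the slide magnifier over a fibre connector

## Task

Lay the loose fibre connector in the forked cradle of the inspection stand, cap in one fork and boot in the other, and let go of it. Then hold up the release bar of the magnifier carriage while you slide the carriage along its rail until the lens stands over the connector, and let go of the bar so that it drops and locks the carriage in the notch nearest the connector. Leave the connector lying in the cradle and do not disturb the beaker, the pink bottle or the pen.

Things in the scene. Friction and masses are not known exactly. Their poses are not given: they have to be found in the camera images.
- connector: Loose fibre connector lying on the table, 50 mm long, 12 to 19 g. Origin: middle of its length, on its underside; y along it, z up. Blue body 9 mm wide and 9 mm high from y -15 to +7 mm (grasp it there, across, centre y -4); from -25 to -15 a 5 mm thick white cap, from +7 to +25 a white boot tapering to 4 mm, both on an axis 4.4 mm over the underside. It may lie in the cradle either way round.
- cradle: Fixed foot 56x26x6 mm with two steel forks on the stand; its place along the bed varies. Origin: middle of the foot's underside, 12 mm over the table; z up; x from fork to fork (connector's length), y along the rail. Forks: 3 mm plates at x -21 and +21; floor z 22, 7 mm wide, cheeks flaring to 17 mm at z 31. Cap and boot rest on the floors, the blue body hangs between, its underside at z 20.
- stand: Grey base plate 160 mm (x) by 340 mm (y), top 12 mm over the table, fixed. Origin at the middle of its underside, z up. The rail runs along y at x = +45 mm: two steel strips with round cross pins 12 mm apart; the gaps between pins are the notches. The carriage on it (60 mm long, dark grey, top 53 mm over the table) is parked near the -y end; rail end blocks 42 mm high.
- lens (a point): Centre of the round lens (black rim 66 mm across, 12 mm high), held on an arm in front of the carriage, 82 mm from the rail towards the bed's front, 98 mm over the table. It travels straight over the cradle.
- bar_mid (a point): Middle of the release bar: a steel round bar 10 mm thick, lying along the stand's x axis (across the rail), on two upright legs 50 mm apart that pass through the carriage. 94 mm over the table when down, 41 mm above the carriage's top face. Pinch it between the legs with the fingers closing along the rail.
- carriage (a joint): Travel of the carriage along the stand's y, m, 0 (parked end) to 0.216. Growing values move it and the lens towards the stand's +y end and the cradle. Notches at every whole multiple of 0.012, with about 1.5 mm of play. Slides easily (under 2 N) with the bar up; locked with the bar down.
- release_bar (a joint): How far the release bar is raised, m: 0 down (its pawl roller in a notch) to 0.014. A spring and its weight press it down with 4 to 7 N. The pawl clears the pins above 0.0075: raise it to 0.010 to 0.012 to slide. Let go, it snaps down and draws the carriage up to 6 mm into the nearest notch; let go within 0.5 mm of a pin's top it may rest there, at 0.007, and needs a small nudge.
- rinse_cup: Bystander: white beaker, 61 mm wide, 48 mm high, standing. Origin under its centre.
- pink_bottle: Bystander: small bottle with pointed cap, 36 mm wide, 85 mm high, standing. Origin under its centre.
- fault_pen: Bystander: black pen, 120 mm long (its y), 16 mm thick, lying. Origin at the middle of its underside.

How it is judged:
On the way, in this order (a step that is already met when the one before it is completed fails the run):
1. the connector lies across both forks of the cradle, let go (x of connector in the frame of cradle between -0.0055 and 0.0055 m and y of connector in the frame of cradle between -0.003 and 0.003 m and z of connector in the frame of cradle between 0.0175 and 0.0225 m and contact force between connector and the fingers below 0.05 N and linear speed of connector below 0.02 m/s and angle between the y axis of connector and the x axis of cradle, either way round below 0.12 rad), for 0.2 s.
2. with its release bar held up, the carriage has been slid until the lens is within 50 mm of the cradle (value of joint release_bar above 0.006 m and y of lens in the frame of cradle above -0.05 m), for 0.1 s.
At the end, for the whole second after the job is handed in: Connector at rest in both forks: its origin within 5.5 mm of the cradle's middle lengthwise, 3 mm sideways, aligned to 0.12 rad, underside 17.5 to 22.5 mm over the cradle's origin; release bar down (under 2 mm); carriage still, lens centre within 9 mm of the cradle's middle along the rail (x of connector in the frame of cradle between -0.0055 and 0.0055 m and y of connector in the frame of cradle between -0.003 and 0.003 m and z of connector in the frame of cradle between 0.0175 and 0.0225 m and angle between the y axis of connector and the x axis of cradle, either way round below 0.12 rad and y of lens in the frame of cradle between -0.009 and 0.009 m and value of joint release_bar below 0.002 m and velocity of joint carriage between -0.01 and 0.01 m/s and linear speed of connector below 0.02 m/s); the robot touches nothing.
It fails at once if the beaker is moved more than 20 mm (distance of rinse_cup from where it was at the start of the episode above 0.02 m).
It fails at once if the pink bottle is moved more than 20 mm (distance of pink_bottle from where it was at the start of the episode above 0.02 m).
It fails at once if the pen is moved more than 20 mm (distance of fault_pen from where it was at the start of the episode above 0.02 m).
It also fails if it takes over 54 s, if anything falls off the work surface, if the arm or the gripper's body presses on something with over 40 N, if the wrist force passes 120 N, or if a joint passes its speed limit or range.

## Robot

A 6-joint arm with a two-finger parallel gripper is mounted at the origin on a cart in front of the work surface, level with it; the furniture and walls round the work are solid. World frame = base frame: x ahead of the robot, y to its left, z up, the work surface at z = 0. Lengths are in m, angles in rad, forces in N, time in s.
With the tool pointing down it reaches from about 0.225 to 0.875 m from the base axis. Payload 3.4 kg.
Tool frame: the origin (TCP) lies on the centre line of the jaws, within the pads' length; the fingertips stand 22 mm ahead of it and the grasp point (between the pads) lies 3 mm ahead of it; z points along the fingers, y is the line along which they close (so a half turn about z gives the same grasp; the last joint's range is limited). The gripper opens to 85 mm and grips with 20 to 120 N. Pads are 22 mm wide; open, the fingers measure 114 mm over their backs; the gripper's body (76 mm by 85 mm) begins 54 mm behind the grasp point. The pads swing forward as they close: fully open they stand 13 mm farther back than shut.
Start: joints at [1.217, 0.276, 1.505, -0, 1.361, -0.121], TCP at [0.133, 0.56, 0.253] pointing down, gripper open.
Joint ranges: [-2.89, 2.89], [-0.75, 2.08], [0.22, 2.7], [-1.18, 4.32], [0.11, 2.71], [-2.7, 2.7]. Speed limits (rad/s): [2.57, 2.57, 3.14, 3.14, 3.14, 3.14].

## Interface

Orientations are given as a unit quaternion [w, x, y, z].
In Python, from rig import manip gives the robot as it stands.
- The arm moves only by the shell command python3 steer.py 'ROWS' [OPENING] [FORCE]. ROWS is a JSON list of rows, 1 to 5 of them, each of 4 numbers: dx, dy, dz in m, then a turn about the tool's z in rad; each row shifts and turns the commanded pose from where the row before left it, along the tool's axes as they then stand; what a row does not reach is not made up. A row lasts 1/12 s, in which the tool goes at most 0.0417 m and 0.125 rad, less where a joint would pass 70% of its speed; a pose out of reach is approached as far as the arm can. OPENING is the finger opening in m, set as the command begins (- or left out keeps the last). The fingers move at their own pace and stop on an object; FORCE is the grip in N (left out, the last holds). Time passes only in rows, so rows that do not move let the fingers close. It prints the time, the measured TCP pose, the force, the opening and the grip force at its end. Input that does not fit is refused with a message, and nothing moves.
- manip.get_state(): the state, without advancing time (a new reading comes with each control period).
- manip.get_image(name): name is "scene" or "top"; returns a dict with "img" (384x512x3 uint8, red, green, blue), "camera_matrix" (3x3 intrinsics, pixels), "k1" (the pictures are not rectified: a ray, as slopes to the right and down, at radius r is drawn at 1 + k1 r^2 times it, then the intrinsics apply), "T" (4x4, takes a point from camera to world coordinates). Camera axes: x right, y down, z forward; pixel columns grow to the right and rows downward; lengths in m; the calibration is good to about 2 mm. A picture is of the moment at which its call begins. There is no depth.
- manip.sign_off(): hands the job in; it is judged then, once.
The state is a dict: "clock": time; "qpos": joint angles; "qd": joint speeds; "effort": joint torques, N m; "position": TCP position; "ee_rot": TCP orientation; "contact_force": force on the tool from outside, world axes, zero at the start; "moment": the same for the moment, N m; "width": finger opening in m; "gripper_force": force on a finger pad.
Only numpy, scipy, OpenCV 4.12 (cv2) and the standard library are available. Lean on these libraries where they do the work, as an engineer would, in place of code of your own. Each camera call takes 0.05 s, during which the arm holds its last target. There are 200 camera calls.

## Working session

There is one attempt and no reset: what is moved stays moved. The work goes in short steps, Python scripts to look and compute and a shell command to move; the robot and the scene stay as the last step left them, time stands still between calls to the robot, and variables do not carry over. Pictures are saved under pics/ and viewed, at most 11 in all, crops included, and the job is handed in when it is done.

```bash
ls; mkdir -p pics
cat > h.py <<'E'
import numpy as np, cv2, json
from rig import manip
def grab(n,tag):
    d=manip.get_image(n); cv2.imwrite(f'pics/{tag}.png',d['img'][:,:,::-1])
    np.savez(f'pics/{tag}.npz',K=d['camera_matrix'],k1=d['k1'],T=d['T'],img=d['img']); return d
def ray(tag,u,v):
    d=np.load(f'pics/{tag}.npz'); K=d['K'];k=float(d['k1'])
    p=np.array([(u-K[0,2])/K[0,0],(v-K[1,2])/K[1,1]]); q=p.copy()
    for _ in range(30): q=p/(1+k*(q@q))
    T=d['T']; r=T[:3,:3]@np.array([*q,1]); return T[:3,3],r/np.linalg.norm(r)
def atz(tag,u,v,z):
    o,r=ray(tag,u,v); return o+r*(z-o[2])/r[2]
def tri(*obs):
    A=np.zeros((3,3));b=np.zeros(3);L=[]
    for t,u,v in obs:
        o,r=ray(t,u,v);P=np.eye(3)-np.outer(r,r);A+=P;b+=P@o;L.append((o,P))
    x=np.linalg.solve(A,b); return x,[float(np.linalg.norm(P@(x-o))) for o,P in L]
def proj(tag,X):
    d=np.load(f'pics/{tag}.npz');K=d['K'];k=float(d['k1']);T=d['T']
    c=T[:3,:3].T@(np.array(X)-T[:3,3]);q=c[:2]/c[2];q=q*(1+k*(q@q));return K[0,0]*q[0]+K[0,2],K[1,1]*q[1]+K[1,2]
E
python3 - <<'E'
from h import *
for n in('scene','top'):
    d=grab(n,n+'0');print(d['camera_matrix'],d['k1'],d['T'].round(3))
a=cv2.imread('pics/scene0.png');b=cv2.imread('pics/top0.png')
cv2.imwrite('pics/s0b.png',cv2.resize(a,(800,600),interpolation=2));cv2.imwrite('pics/t0b.png',cv2.resize(b,(800,600),interpolation=2))
print(manip.get_state())
E
```

```text
pics
rig.py
steer.py
[[428.37030757   0.         260.45033368]
 [  0.         428.37030757 189.01686666]
 [  0.           0.           1.        ]] -0.09989414157226775 [[ 0.411 -0.494  0.766 -0.328]
 [-0.911 -0.206  0.356 -0.273]
 [-0.018 -0.845 -0.535  0.755]
 [ 0.     0.     0.     1.   ]]
[[373.89326408   0.         255.27215213]
 [  0.         373.89326408 192.5321467 ]
 [  0.           0.           1.        ]] -0.011984820730953949 [[-0.021 -0.996  0.082  0.512]
 [-1.     0.021 -0.011  0.155]
 [ 0.009 -0.082 -0.997  1.016]
 [ 0.     0.     0.     1.   ]]
{'clock': 0.1, 'qpos': array([ 1.21697312e+00,  2.76524833e-01,  1.50600600e+00, -7.41204731e-06,
        1.36072089e+00, -1.20998414e-01]), 'qd': array([ 0.00184038, -0.00091246, -0.002717  , -0.00082956, -0.00098821,
        0.00050349]), 'effort': array([ 1.47141865e-03, -4.17700624e+01, -2.46405011e+01, -1.74844577e-04,
        5.92255892e-03,  9.75707621e-06]), 'position': array([0.13252046, 0.55906614, 0.25253035]), 'ee_rot': array([-1.91573147e-04,  1.16148828e-01,  9.93231474e-01, -8.07117647e-04]), 'contact_force': array([-0.18053435,  0.18976809, -0.70082478]), 'moment': array([-0.01543137, -0.02580765,  0.01696838]), 'gripper_force': 0.0, 'width': 0.08549286710082492}
```

View pics/s0b.png

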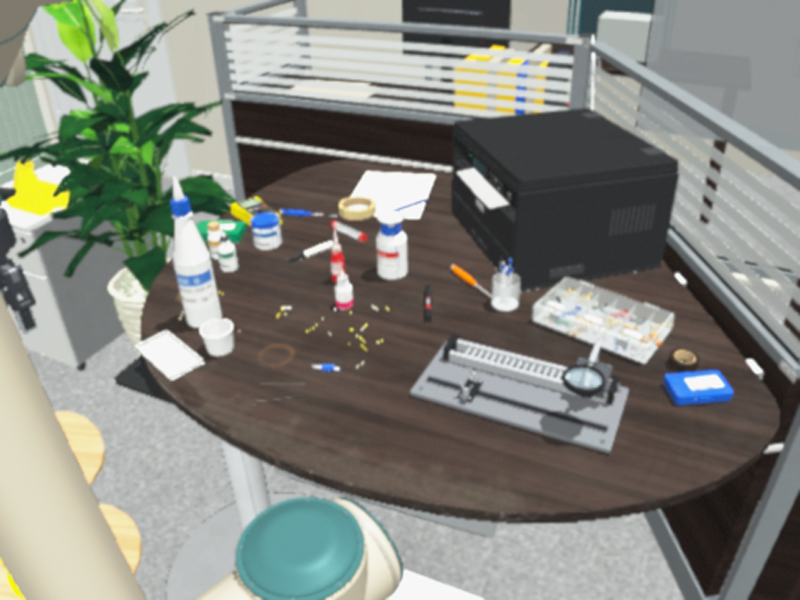

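View pics/t0b.png

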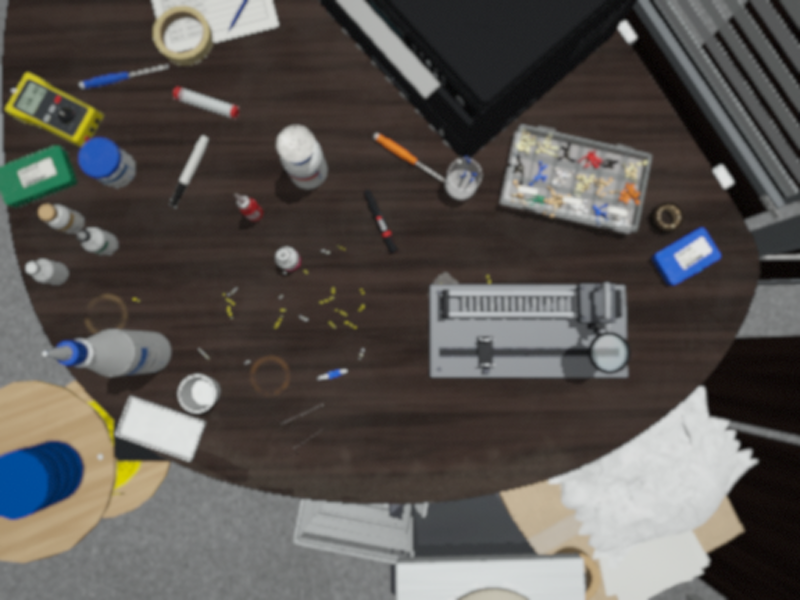

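Both views show the stand at right: in the top view about (430–628, 284–378) at 800 px scale, carriage at its right (-y) end, cradle near (485, 350). The connector is at (332, 374), beaker (198, 393), pink bottle (287, 259) and pen (381, 222). Next I'll enlarge these.

Run:
```python
from h import *
def crop(t,x0,y0,x1,y1,s):
    a=cv2.imread(f'pics/{t}.png')[y0:y1,x0:x1]; a=cv2.resize(a,None,fx=s,fy=s,interpolation=cv2.INTER_CUBIC)
    for x in range(x0-x0%10+10,x1,10): cv2.line(a,((x-x0)*s,0),((x-x0)*s,4 if x%50 else 14),(0,255,255),1)
    for y in range(y0-y0%10+10,y1,10): cv2.line(a,(0,(y-y0)*s),(4 if y%50 else 14,(y-y0)*s),(0,255,255),1)
    return a
def stack(a,b,n):
    c=np.zeros((a.shape[0]+b.shape[0],max(a.shape[1],b.shape[1]),3),np.uint8);c[:a.shape[0],:a.shape[1]]=a;c[a.shape[0]:,:b.shape[1]]=b;print(c.shape);cv2.imwrite(n,c)
stack(crop('top0',270,175,410,247,5),crop('top0',195,228,231,250,10),'pics/ct.png')
stack(crop('scene0',260,210,410,290,5),crop('scene0',190,225,230,244,10),'pics/cs.png')
```

```text
(580, 700, 3)
(590, 750, 3)
```

View pics/ct.png

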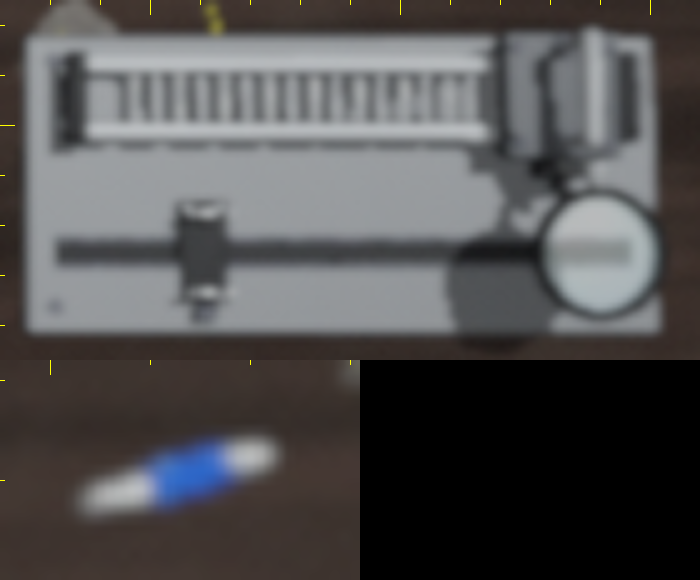

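View pics/cs.png

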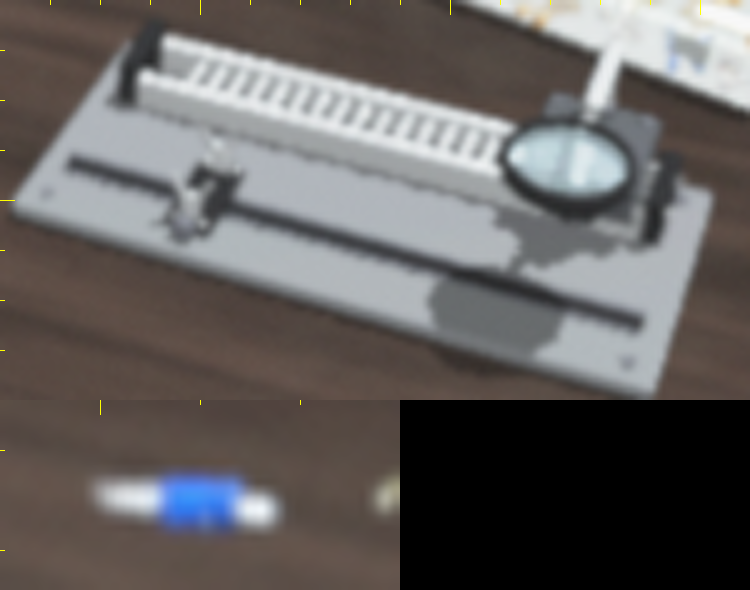

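The top crop shows forks at crop px (203, 212) and (203, 293), lens (601, 254), and bar from (593, 30) to (594, 158). The connector's blue body is centred near (190, 474), with cap to the right (-y) and boot to the left. In the scene crop the forks are near (220, 155) and (187, 195), lens (568, 165), and bar end near (610, 60).

```bash
python3 - <<'E'
from h import *
T=lambda x,y:('top0',270+x/5-.4,175+y/5-.4)
S=lambda x,y:('scene0',260+x/5-.4,210+y/5-.4)
p=lambda n,r:print(n,r[0].round(4),np.round(r[1],4))
for n,c in dict(TL=(27,36),BL=(27,332),BR=(660,332),TR=(653,37)).items(): print(n,atz(*T(*c),.012).round(4))
for n,c in dict(BL=(12,205),BR=(655,388),TR=(712,195)).items(): print('s',n,atz(*S(*c),.012).round(4))
p('BL',tri(T(27,332),S(12,205)));p('BR',tri(T(660,332),S(655,388)))
p('lens',tri(T(601,254),S(568,165)))
p('forkB',tri(T(203,212),S(220,155)));p('forkF',tri(T(203,293),S(187,195)))
p('barfar',tri(T(593,30),S(617,45)))
for c in((593,30),(594,158)):print('bar@.099',atz(*T(*c),.099).round(4))
for c in((203,212),(203,293)):print('fork@.043',atz(*T(*c),.043).round(4))
ob=[]
for t,(x0,y0,x1,y1) in dict(top0=(195,228,231,250),scene0=(190,225,230,240)).items():
    im=np.load(f'pics/{t}.npz')['img'].astype(float)[y0:y1,x0:x1]
    w=np.clip(im[...,2]-im[...,0]-20,0,None); w[w<.1*w.max()]=0
    yy,xx=np.mgrid[y0:y1,x0:x1]; u=(w*xx).sum()/w.sum();v=(w*yy).sum()/w.sum();print(t,u,v);ob.append((t,u,v)); print(atz(t,u,v,.006).round(4))
p('blue',tri(*ob))
a=atz('top0',195+277/10-.45,228+455/10-.45-36,.0044);b=atz('top0',195+80/10-.45,228+500/10-.45-36,.0044)
print('cap,boot',a,b,np.linalg.norm(a-b),np.arctan2(*(b-a)[1::-1]))
a=atz('scene0',190+278/10-.45,225+110/10-.45,.0044);b=atz('scene0',190+97/10-.45,225+94/10-.45,.0044)
print('cap,boot',a,b,np.linalg.norm(a-b),np.arctan2(*(b-a)[1::-1]))
E
python3 steer.py '[[0, 0, 0, 0.123], [0, 0, 0, 0.123], [0, 0, 0, 0.123], [0, 0, 0, 0.123], [0, 0, 0, 0.123]]' 0.03; python3 steer.py '[[0, 0, 0, 0.123], [0, 0, 0, 0.123], [0, 0, 0, 0.123], [0, 0, 0, 0.124]]'
python3 steer.py '[[-0.0246, 0.0175, 0, 0], [-0.0246, 0.0175, 0, 0], [-0.0246, 0.0175, 0, 0], [-0.0246, 0.0175, 0, 0], [-0.0246, 0.0175, 0, 0]]'; python3 steer.py '[[-0.0246, 0.0175, 0.0087, 0], [-0.0246, 0.0175, 0.0087, 0], [-0.0246, 0.0175, 0.0087, 0], [-0.0246, 0.0175, 0.0087, 0], [-0.0246, 0.0175, 0.0087, 0]]'; python3 steer.py '[[-0.0246, 0.0175, 0.017, 0], [-0.0246, 0.0175, 0.017, 0], [-0.0246, 0.0175, 0.017, 0], [-0.0246, 0.0175, 0.017, 0], [-0.0246, 0.0175, 0.017, 0]]'; python3 steer.py '[[0, 0, 0, 0], [0, 0, 0, 0]]'
```

```text
clock: 0.52
position: [0.1326, 0.5592, 0.2528]
ee_rot: [0.0, 0.414, 0.91, -0.001]
contact_force: [-0.0, 0.1, -0.6]
width: 0.0303
gripper_force: 0.0
clock: 0.85
position: [0.1325, 0.5592, 0.2528]
ee_rot: [0.0, 0.624, 0.782, -0.001]
contact_force: [0.7, -0.3, -0.4]
width: 0.0298
gripper_force: 0.0
clock: 1.27
position: [0.2465, 0.4585, 0.2529]
ee_rot: [0.0, 0.621, 0.784, -0.0]
contact_force: [-0.2, 0.5, -0.6]
width: 0.03
gripper_force: 0.0
clock: 1.68
position: [0.3598, 0.3586, 0.2092]
ee_rot: [-0.0, 0.621, 0.784, -0.0]
contact_force: [-0.8, 0.3, 0.5]
width: 0.0299
gripper_force: 0.0
clock: 2.1
position: [0.473, 0.2588, 0.1238]
ee_rot: [-0.0, 0.621, 0.784, -0.0]
contact_force: [-0.4, 0.1, -0.7]
width: 0.0299
gripper_force: 0.0
clock: 2.27
position: [0.4724, 0.2587, 0.1233]
ee_rot: [-0.001, 0.622, 0.783, -0.001]
contact_force: [-0.2, -0.3, -0.3]
width: 0.0302
gripper_force: 0.0
```

```bash
python3 steer.py '[[0.001, 0, 0.02, 0], [0, 0, 0.02, 0], [0, 0, 0.02, 0], [0, 0, 0.02, 0], [0, 0, 0.012, 0]]'; python3 steer.py '[[0, 0, 0.006, 0], [0, 0, 0, 0], [0, 0, 0, 0]]'; python3 steer.py '[[0, 0, 0, 0], [0, 0, 0, 0], [0, 0, 0, 0], [0, 0, 0, 0], [0, 0, 0, 0]]' 0.004 30;  python3 steer.py '[[0, 0, 0, 0], [0, 0, 0, 0], [0, 0, 0, 0]]'
```

```text
clock: 2.68
position: [0.4704, 0.2618, 0.0318]
ee_rot: [-0.001, 0.621, 0.784, -0.001]
contact_force: [-0.4, -0.2, 1.1]
width: 0.0302
gripper_force: 0.0
clock: 2.93
position: [0.4721, 0.2618, 0.0274]
ee_rot: [0.0, 0.621, 0.784, 0.0]
contact_force: [0.3, -0.2, 0.4]
width: 0.0294
gripper_force: 0.0
clock: 3.35
position: [0.4728, 0.2616, 0.028]
ee_rot: [0.0, 0.621, 0.783, 0.001]
contact_force: [-0.6, 1.5, 6.2]
width: 0.0076
gripper_force: 29.9
clock: 3.6
position: [0.4729, 0.2616, 0.028]
ee_rot: [0.0, 0.621, 0.783, 0.001]
contact_force: [-0.9, 1.4, 6.1]
width: 0.0072
gripper_force: 30.0
```

```bash
python3 steer.py '[[0, 0, -0.01, 0], [0, 0, -0.02, 0], [0, 0, -0.03, 0], [0, 0, -0.03, 0], [0, 0, 0, 0]]'
python3 - <<'E'
from h import *
r=[]
for n in('scene','top'):
    grab(n,n+'1'); u,v=map(int,proj(n+'1',manip.get_state()['position'])); print(u,v)
    a=cv2.imread(f'pics/{n}1.png')[v-30:v+30,u-33:u+33]; r.append(cv2.resize(a,None,fx=6,fy=6,interpolation=2))
cv2.imwrite('pics/g1.png',np.hstack(r)); print(r[0].shape, manip.get_state())
E
```

```text
clock: 4.02
position: [0.4758, 0.2624, 0.1228]
ee_rot: [0.003, 0.621, 0.784, 0.005]
contact_force: [1.1, 1.3, 0.9]
width: 0.0073
gripper_force: 29.3
205 200
207 240
(360, 396, 3) {'clock': 4.1167, 'qpos': array([ 3.75892937e-01,  3.33964966e-01,  1.78400432e+00, -1.34778647e-04,
        1.01999106e+00,  1.46017652e-01]), 'qd': array([ 5.87453881e-05,  3.60473853e-02,  4.78843741e-02, -4.41790921e-04,
       -2.53159622e-03, -2.57985335e-04]), 'effort': array([ 1.86583871e-02, -4.22645259e+01, -2.13815922e+01,  1.54345587e-03,
       -8.79243063e-02,  9.23983544e-05]), 'position': array([0.47297327, 0.2612297 , 0.11854206]), 'ee_rot': array([0.00095916, 0.62131831, 0.78355616, 0.00154328]), 'contact_force': array([0.02508504, 0.19333998, 0.32070959]), 'moment': array([-0.00792604, -0.00538477,  0.03120472]), 'gripper_force': 29.28419440984726, 'width': 0.00776223545829293}
```

View pics/g1.png

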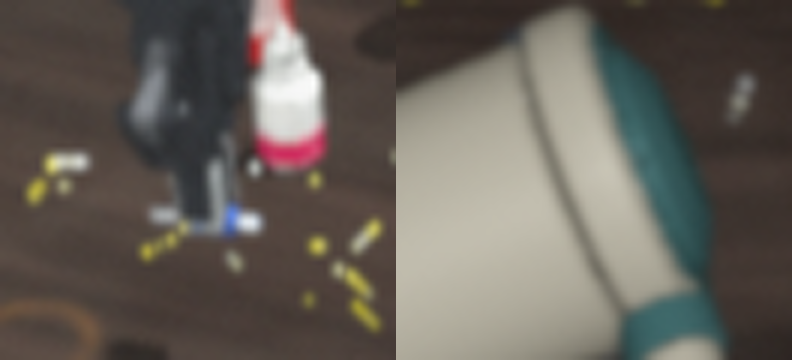

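Run:
```python
from h import *
s=manip.get_state()['position']
z=.1185-.0236
a=atz('scene1',172+262/6-.4,170+223/6-.4,z);b=atz('scene1',172+150/6-.4,170+214/6-.4,z)
d=b-a;print(a,b,np.linalg.norm(d),np.arctan2(d[1],d[0]))
m=(a+b)/2-s; th=.23; print('mid rel TCP along boot dir',m[0]*-.228+m[1]*.9737,'closing',m[0]*.9737+m[1]*.228)
# blue visible edge
e=atz('scene1',172+227/6-.4,170+218/6-.4,z)-s;print(e, e[0]*-.228+e[1]*.9737)
# stand axes / cradle est
print(s)
```

```text
[0.48894663 0.24307755 0.0949    ] [0.47523211 0.2940404  0.0949    ] 0.05277593858288517 1.8336768290700072
mid rel TCP along boot dir 0.005058036486714532 closing 0.010547426813946225
[ 0.01324191 -0.00143176 -0.02364206] -0.004413257043722436
[0.47297327 0.2612297  0.11854206]
```

The connector is held across its blue body, with the cap showing at crop (262, 223) and the boot at (150, 214). Its middle is about 2.5 mm boot-ward of the TCP. The top view is blocked by the arm.

```bash
python3 steer.py '[[0, 0, 0, -0.12], [0, 0, 0, -0.12], [0, 0, 0, -0.12], [0, 0, 0, -0.12], [0, 0, 0, -0.12]]'; python3 steer.py '[[0, 0, 0, -0.12], [0, 0, 0, -0.12], [0, 0, 0, -0.12], [0, 0, 0, -0.12], [0, 0, 0, -0.12]]'; python3 steer.py '[[0, 0, 0, -0.12], [-0.0049, -0.0323, 0, 0], [-0.0049, -0.0323, 0, 0], [-0.0049, -0.0323, 0, 0], [-0.0049, -0.0323, 0, 0]]'; python3 steer.py '[[-0.0049, -0.0323, 0, 0], [-0.0049, -0.0323, 0, 0], [-0.0049, -0.0323, 0.01, 0], [-0.0049, -0.0323, 0.023, 0], [0, 0, 0, 0]]'; python3 steer.py '[[0, 0, 0, 0], [0, 0, 0, 0], [0, 0, 0, 0], [0, 0, 0, 0], [0, 0, 0, 0]]'
python3 - <<'E'
from h import *
s=manip.get_state(); print(s['position'],s['ee_rot'],s['width'])
r=[]
for n in('scene','top'):
    grab(n,n+'2'); u,v=map(int,proj(n+'2',[.504,.002,.045])); print(n,u,v)
    a=cv2.imread(f'pics/{n}2.png')[v-30:v+30,u-33:u+33]; r.append(cv2.resize(a,None,fx=6,fy=6,interpolation=2))
cv2.imwrite('pics/g2.png',np.hstack(r)); print(manip.get_state()['position'])
E
```

```text
clock: 4.53
position: [0.4709, 0.2604, 0.1153]
ee_rot: [-0.001, 0.359, 0.933, -0.001]
contact_force: [0.3, -1.1, 0.8]
width: 0.0074
gripper_force: 29.3
clock: 4.95
position: [0.4709, 0.2604, 0.1152]
ee_rot: [-0.002, 0.067, 0.998, -0.001]
contact_force: [-0.1, 0.1, -0.1]
width: 0.0075
gripper_force: 29.3
clock: 5.37
position: [0.4877, 0.1301, 0.1153]
ee_rot: [-0.002, 0.01, 1.0, -0.0]
contact_force: [0.4, 0.8, 0.2]
width: 0.0071
gripper_force: 29.3
clock: 5.78
position: [0.5039, -0.0027, 0.0799]
ee_rot: [-0.003, 0.012, 1.0, -0.001]
contact_force: [-0.8, 0.4, -0.3]
width: 0.0073
gripper_force: 29.4
clock: 6.2
position: [0.5061, 0.003, 0.0842]
ee_rot: [0.0, 0.009, 1.0, 0.0]
contact_force: [0.1, 0.3, -0.6]
width: 0.0074
gripper_force: 29.4
[0.506087   0.00298456 0.0842304 ] [4.13872134e-04 9.48007785e-03 9.99954976e-01 5.64750649e-05] 0.007444063231382935
scene 300 239
top 311 225
[0.50611692 0.00272783 0.0842131 ]
```

View pics/g2.png

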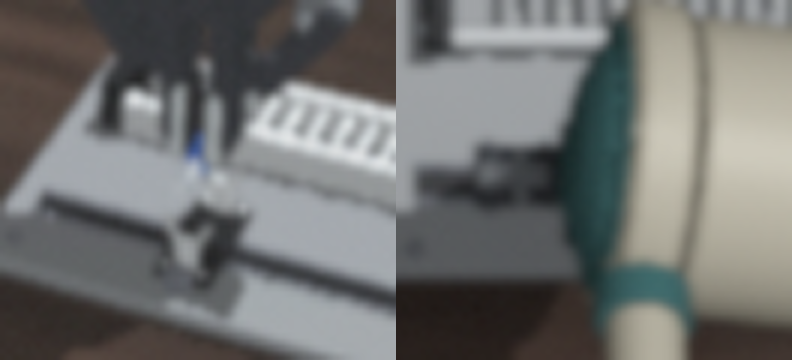

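```bash
cat > ov.py <<'E'
from h import *
def fr(o,yaw):
    c,s=np.cos(yaw),np.sin(yaw); return lambda p: np.array([o[0]+c*p[0]-s*p[1],o[1]+s*p[0]+c*p[1],o[2]+p[2]])
def cradle_lines(o,yaw):
    f=fr(o,yaw);L=[]
    q=[(-28,-13),(28,-13),(28,13),(-28,13)]
    L.append([f(np.array([*a,6])/1e3) for a in q+q[:1]])
    for x in(-21,21): L.append([f(np.array([x,y,z])/1e3) for y,z in((-8.5,31),(-3.5,22),(3.5,22),(8.5,31))])
    return L
def con_lines(o,yaw): # y axis at yaw+90
    f=fr(o,yaw); return [[f(np.array([0,y,4.4])/1e3) for y in(-25,-15,7,25)]]
def draw(t,c,w,h,s,LL):
    u,v=map(int,proj(t,c)); x0,y0=u-w//2,v-h//2
    a=cv2.resize(cv2.imread(f'pics/{t}.png')[y0:y0+h,x0:x0+w],None,fx=s,fy=s,interpolation=2)
    b=a.copy()
    for L,col in LL:
        for l in L:
            pts=np.array([[(p[0]-x0+.5)*s,(p[1]-y0+.5)*s] for p in (proj(t,X) for X in l)]).round().astype(np.int32)
            cv2.polylines(b,[pts],False,col,1,cv2.LINE_AA)
    return np.vstack([a,b])
E
python3 - <<'E'
from ov import *
C=(.504,.002,.012);cl=cradle_lines(C,-.023);p=(.5061,.0029,.0842)
co=con_lines((p[0]-.0025,p[1],p[2]-.028),np.pi/2-.019)
g=(0,255,0);r=(0,0,255)
m=(.504,.002,.045)
i=np.hstack([draw('top0',m,32,36,8,[(cl,g)]),draw('scene0',m,32,36,8,[(cl,g)]),draw('scene2',m,34,36,8,[(cl,g),(co,r)])])
print(i.shape);cv2.imwrite('pics/o1.png',i)
E
```

```text
(576, 784, 3)
```

View pics/o1.png

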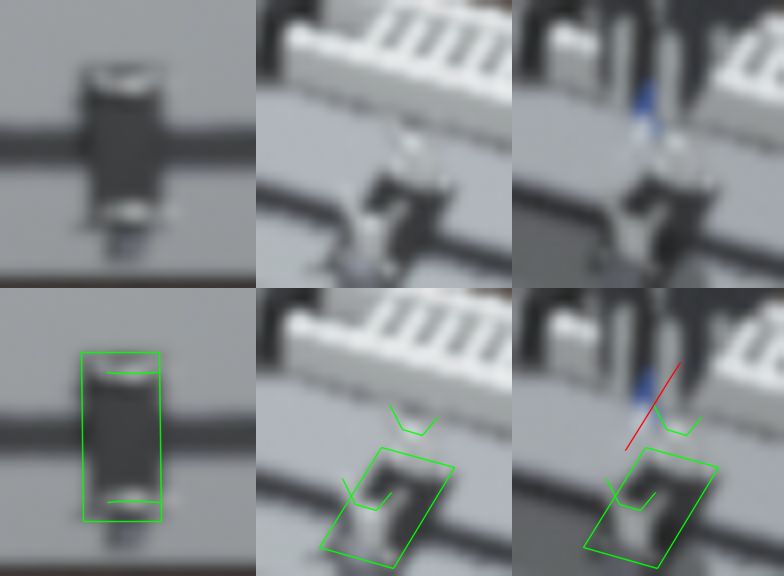

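The overlay fits the cradle in the top view to about 1 mm; in the scene view it is off by under 1 px. The held connector shows blue at (645, 100) and white at (642, 130), higher than the red prediction, so I'll check it numerically.

Run:
```python
from h import *
np.set_printoptions(linewidth=250)
a=np.load('pics/scene0.npz')['img'].astype(int);b=np.load('pics/scene2.npz')['img'].astype(int)
v0,v1,u0,u1=226,246,292,312
print('B-R now',u0);print(np.c_[np.arange(v0,v1),(b[...,2]-b[...,0])[v0:v1,u0:u1]])
print('G now - before');print(np.c_[np.arange(v0,v1),(b-a)[v0:v1,u0:u1,1]])
from h import proj
for y in(-25,-15,7,25): print(y,proj('scene2',(.5036-y/1e3,.0029,.0606)))
```

```text
B-R now 292
[[226   8   7   6   7   8   6   2   2   2   5   8   7   5   6   5   6   6   6   5   5]
 [227   6   7   5   7   7   5   3   3   3   6   8   7   6   5   6   5   6   6   7   7]
 [228   5   5   6   7   8   6   4   2   4   6   7   7   6   6   5   5   6   6   6   7]
 [229   4   4   5   7   7   6   3   3   3   6   8   6   6   7   6   5   6   7   6   7]
 [230   5   4   5   7   7   7   5  12  14   8   8   6   6   6   5   5   7   6   5   5]
 [231   5   6   6   7   8   6  10  33  39  15   7   7   5   7   6   6   6   6   5   5]
 [232   6   5   7   7   8   7  20  53  52  18   8   6   5   5   5   5   4   5   6   6]
 [233   8   6   7   8   8  11  39  72  54  17   8   6   5   4   4   5   5   5   5   6]
 [234   9   9   8   8   9  16  51  74  51  15   8   6   5   5   4   4   5   5   5   5]
 [235  11   9  10  10  10  20  42  45  40  19   9   5   5   4   5   5   5   4   5   5]
 [236  11  10  10  10  11  15  23  26  36  31  12   7   6   6   5   5   5   4   6   6]
 [237  10  10  10  11  12  13  14  17  31  31  14   9   7   7   5   5   5   6   6   6]
 [238  11  10   9  10  11  13  13  14  19  1
[... 2398 characters left out ...]
 242  -13  -13  -13  -12  -12  -12  -12  -11  -10  -12  -11  -12  -11  -11  -13  -12  -13  -13  -12  -12]
 [ 243  -13  -14  -16  -15  -15  -16  -12   -8   -6   -9  -10  -11  -10  -11  -11  -13  -11  -13  -12  -12]
 [ 244  -12  -15  -23  -28  -26  -30  -20   -7   -4   -5   -8   -7   -9   -8   -9  -10   -9  -12  -12  -12]
 [ 245  -10  -15  -25  -38  -44  -46  -30   -8   -8  -11  -14   -8   -7   -8   -5   -7   -9  -13  -13  -13]]
-25 (np.float64(303.3180994036806), np.float64(229.7026278182454))
-15 (np.float64(302.03956058336354), np.float64(231.86573020200777))
7 (np.float64(299.16356962570524), np.float64(236.7286274480142))
25 (np.float64(296.74372346444113), np.float64(240.81717845846748))
```

Run:
```python
from h import *
p=np.array([.4758,.2624,.1228]);d=np.array([-.228,.9737,0])
for dz in(.0236,.0156):
  for y in(-25,-15,7,25): print(dz,y,np.round(proj('scene1',p+d*(y+2.5)/1e3-[0,0,dz]),1))
b=np.load('pics/scene1.npz')['img'].astype(int)
np.set_printoptions(linewidth=250)
print(np.c_[np.arange(200,212),(b[...,2]-b[...,0])[200:212,193:221]]);print(np.c_[np.arange(200,212),b[200:212,193:221,1]])
```

```text
0.0236 -25 [214.5 207.2]
0.0236 -15 [211.  206.9]
0.0236 7 [203.2 206.1]
0.0236 25 [196.9 205.5]
0.0156 -25 [214.3 204.8]
0.0156 -15 [210.7 204.4]
0.0156 7 [202.9 203.7]
0.0156 25 [196.6 203. ]
[[200 -22 -21 -20 -20 -19 -20 -16  -9   1   6   7   7   6   5   7   6   4   1  -8 -16 -19 -18 -20 -20 -21 -20 -20 -21]
 [201 -21 -19 -19 -20 -20 -20 -18 -10   1   6   6   6   7   6   6   6   5   2  -7 -14 -19 -19 -19 -20 -20 -20 -20 -22]
 [202 -21 -21 -21 -20 -22 -20 -19 -12   1   5   6   7   8   5   6   7   6   2  -6 -15 -19 -18 -19 -19 -21 -21 -20 -21]
 [203 -22 -21 -20 -19 -18 -18 -15  -9   0   4   7   7   6   7   5   6  11  23   9 -11 -20 -21 -21 -21 -20 -20 -20 -20]
 [204 -21 -22 -22 -19 -10  -5  -4  -3   1   5   7   6   7   5   5   7  29  76  53   5 -16 -18 -19 -21 -21 -20 -21 -20]
 [205 -21 -21 -21 -16  -5   2   4   2   2   2   4   6   7   6   7   9  47 117  79  18   2   1  -9 -18 -21 -20 -20 -21]
 [206 -20 -21 -21 -16  -5   1   2   1  -4 -14  -4  10  12   8   6  13  56 117  68  22  10  14   5 -13 -20 -21 -21 -21]
 [207 -18 -18 -20 -19 -13  -8  -6  -9 -23 -44 -16  16  20  10   6  17  61
[... 1251 characters left out ...]
 72  87 123 148 156 155 136 114  92  82  77  86 120 147 134 130 166 206 216 197 130  79  70  69  69  68]
 [207  68  69  70  74  88 100 106 110 124 150 130 112 110 119 135 147 122 116 158 204 220 206 137  82  71  68  69  70]
 [208  71  70  70  71  73  75  84 104 115 146 126 111 110 118 125 124 103  91 110 140 157 149 107  76  70  69  69  69]
 [209  71  72  72  74  78  89 110 145 117 102  91  84  84  86  91  89  81  77  76  84  90  90  78  71  69  69  69  68]
 [210  70  71  84 104 104 118 120 142 109  77  70  69  70  72  73  72  71  72  71  70  71  69  68  69  68  69  69  69]
 [211  67  72 108 152 128 119 100  98  82  69  69  67  68  69  69  69  77  88  78  70  68  66  67  67  67  66  68  68]]
```

Scene 1 matches the model to under 1 px, and the faint boot tip at (296.3, 240.5) in scene 2 matches its prediction. The connector is held as modelled, so I'll lower it.

```bash
python3 steer.py '[[0, 0, 0.01, 0], [0, 0, 0.006, 0], [0, 0, 0.004, 0], [0, 0, 0, 0], [0, 0, 0, 0]]'; python3 steer.py '[[0, 0, 0.001, 0], [0, 0, 0, 0], [0, 0, 0, 0]]'; python3 steer.py '[[0, 0, 0.001, 0], [0, 0, 0, 0], [0, 0, 0, 0]]';python3 steer.py '[[0, 0, 0.001, 0], [0, 0, 0, 0], [0, 0, 0, 0]]'
```

```text
clock: 6.72
position: [0.5055, 0.0018, 0.0632]
ee_rot: [-0.001, 0.01, 1.0, 0.0]
contact_force: [-0.1, -0.3, -0.7]
width: 0.0071
gripper_force: 29.4
clock: 6.97
position: [0.506, 0.0018, 0.0629]
ee_rot: [0.0, 0.01, 1.0, -0.0]
contact_force: [-1.1, -0.0, 0.5]
width: 0.0076
gripper_force: 29.4
clock: 7.22
position: [0.5062, 0.0017, 0.062]
ee_rot: [0.0, 0.01, 1.0, -0.0]
contact_force: [-1.1, -1.9, 1.6]
width: 0.0073
gripper_force: 29.6
clock: 7.47
position: [0.5063, 0.0015, 0.061]
ee_rot: [0.0, 0.01, 1.0, -0.0]
contact_force: [0.4, -3.7, 2.9]
width: 0.0076
gripper_force: 29.8
```

```bash
python3 steer.py '[[0, -0.001, 0, 0], [0, 0, 0, 0], [0, 0, 0, 0]]';python3 steer.py '[[0, -0.001, 0, 0], [0, 0, 0, 0], [0, 0, 0, 0]]';python3 steer.py '[[0, 0, 0.001, 0], [0, 0, 0, 0], [0, 0, 0, 0]]'
```

```text
clock: 7.72
position: [0.5061, 0.001, 0.0607]
ee_rot: [0.0, 0.01, 1.0, 0.0]
contact_force: [1.2, -1.7, 1.0]
width: 0.0072
gripper_force: 29.5
clock: 7.97
position: [0.5056, 0.0002, 0.0605]
ee_rot: [-0.0, 0.011, 1.0, 0.0]
contact_force: [0.3, -0.3, -0.1]
width: 0.0073
gripper_force: 29.4
clock: 8.22
position: [0.5057, 0.0001, 0.0599]
ee_rot: [-0.0, 0.01, 1.0, 0.0]
contact_force: [-0.6, 0.2, 3.0]
width: 0.0075
gripper_force: 29.8
```

```bash
python3 steer.py '[[0, 0, 0, 0], [0, 0, 0, 0], [0, 0, 0, 0], [0, 0, 0, 0]]' 0.022; python3 steer.py '[[0, 0, -0.015, 0], [0, 0, -0.03, 0], [0, 0, -0.035, 0], [0, 0, -0.035, 0], [0, 0.035, -0.035, 0]]'; python3 steer.py '[[0, 0.04, 0, 0], [0, 0.04, 0, 0], [0, 0.04, 0, 0], [0, 0.02, 0, 0], [0, 0, 0, 0]]' ; python3 steer.py '[[0, 0, 0, 0], [0, 0, 0, 0]]'
python3 - <<'E'
from ov import *
for n in('scene','top'): grab(n,n+'3')
C=(.504,.0005,.012);cl=cradle_lines(C,-.023)
co=con_lines((.5032,.0003,.032),np.pi/2-.02);g=(0,255,0);r=(0,0,255);m=(.504,.002,.035)
i=np.hstack([draw('top3',m,36,36,8,[(cl,g),(co,r)]),draw('scene3',m,36,36,8,[(co,r)])])
cv2.imwrite('pics/o3.png',i);print(manip.get_state()['position'],i.shape)
E
```

```text
clock: 8.55
position: [0.5059, -0.0001, 0.0596]
ee_rot: [-0.0, 0.01, 1.0, 0.0]
contact_force: [-0.2, -0.9, 0.7]
width: 0.0219
gripper_force: 0.0
clock: 8.97
position: [0.5074, 0.0261, 0.2065]
ee_rot: [0.001, 0.012, 1.0, -0.002]
contact_force: [1.2, -0.7, -0.8]
width: 0.0219
gripper_force: 0.0
clock: 9.38
position: [0.5093, 0.1734, 0.2042]
ee_rot: [0.0, 0.008, 1.0, 0.001]
contact_force: [0.1, -0.6, 0.8]
width: 0.022
gripper_force: 0.0
clock: 9.55
position: [0.5092, 0.1687, 0.204]
ee_rot: [-0.0, 0.01, 1.0, -0.0]
contact_force: [-0.1, 0.1, 0.3]
width: 0.0219
gripper_force: 0.0
[0.50938727 0.16814182 0.20410805] (576, 576, 3)
```

View pics/o3.png

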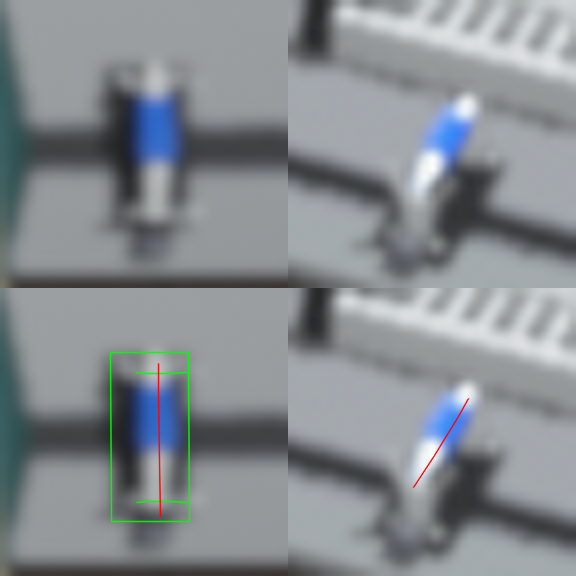

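The connector lies across both forks, with blue at top crop (155, 130), cap at (155, 62) and boot to about (155, 222). It looks seated; I'll check the offset numerically.

Run:
```python
from h import *
ob=[]
for t in('top3','scene3'):
    u,v=map(int,proj(t,(.508,.001,.037)));x0,y0=u-10,v-10
    im=np.load(f'pics/{t}.npz')['img'].astype(float)[y0:v+10,x0:u+10]
    w=np.clip(im[...,2]-im[...,0]-25,0,None);yy,xx=np.mgrid[y0:v+10,x0:u+10]
    o=(t,(w*xx).sum()/w.sum(),(w*yy).sum()/w.sum());ob.append(o);print(o,atz(*o,.037).round(4))
    n=w/w.sum();print('axis rms',)
    if t=='top3':
        c=np.cov(np.c_[xx.ravel(),yy.ravel()].T,aweights=w.ravel());e=np.linalg.eigh(c);print(e[1][:,1])
print(tri(*ob))
```

```text
('top3', np.float64(311.0429777436685), np.float64(222.76208749040674)) [0.5101 0.001  0.037 ]
axis rms
[0.09406176 0.99556636]
('scene3', np.float64(301.5561027084066), np.float64(240.47871966232853)) [0.5122 0.0011 0.037 ]
axis rms
(array([0.51027957, 0.00086369, 0.0384748 ]), [0.00041078715687029596, 0.00041078715687029987])
```

The origin comes out about 2 mm lengthwise off the cradle's middle, at the right height and inside tolerance. Now the release bar.

```bash
python3 steer.py '[[-0.0078, -0.035, 0, 0], [-0.0078, -0.035, 0, 0], [-0.0078, -0.035, 0, 0], [-0.0078, -0.035, 0, 0], [-0.0078, -0.035, 0, 0]]' 0.04; python3 steer.py '[[-0.0078, -0.035, 0, 0], [-0.0078, -0.035, 0, 0], [-0.0078, -0.035, 0, 0], [-0.0078, -0.035, 0, 0], [-0.0078, -0.035, 0, 0]]'; python3 steer.py '[[0, 0, 0, 0], [0, 0, 0.015, 0], [0, 0, 0.02, 0], [0, 0, 0.02, 0], [0, 0, 0.01, 0]]'; python3 steer.py '[[0, 0, 0, 0], [0, 0, 0, 0]]'
python3 - <<'E'
from h import *
grab('scene','scene4');s=manip.get_state();print(s['position'],s['ee_rot']);u,v=map(int,proj('scene4',(.58,-.183,.1)))
a=cv2.imread('pics/scene4.png')[v-32:v+32,u-40:u+40];a=cv2.resize(a,None,fx=9,fy=9,interpolation=2);cv2.imwrite('pics/o4.png',a);print(u,v)
E
```

```text
clock: 10.07
position: [0.5446, -0.0094, 0.2044]
ee_rot: [0.0, 0.011, 1.0, -0.0]
contact_force: [0.1, 0.2, 0.6]
width: 0.0401
gripper_force: 0.0
clock: 10.48
position: [0.5794, -0.1855, 0.2043]
ee_rot: [-0.0, 0.012, 1.0, -0.0]
contact_force: [0.5, -1.1, 1.0]
width: 0.0403
gripper_force: 0.0
clock: 10.9
position: [0.5781, -0.1827, 0.1369]
ee_rot: [-0.002, 0.011, 1.0, 0.001]
contact_force: [0.7, 0.7, 0.0]
width: 0.04
gripper_force: 0.0
clock: 11.07
position: [0.5798, -0.1826, 0.1391]
ee_rot: [-0.0, 0.011, 1.0, 0.0]
contact_force: [-0.0, -0.0, 0.6]
width: 0.0401
gripper_force: 0.0
[ 0.58044777 -0.18266986  0.14002096] [ 5.23637977e-04  1.06699635e-02  9.99942920e-01 -1.84122157e-04]
379 223
```

View pics/o4.png

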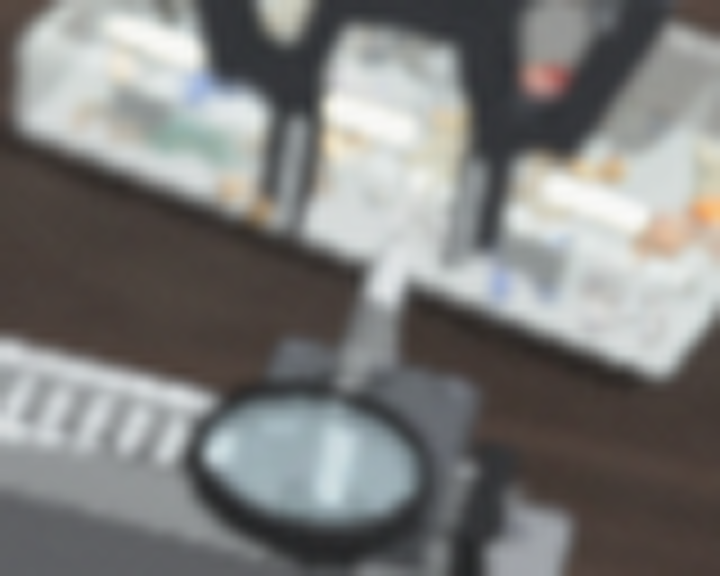

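The bar, from (400, 250) to (350, 370), lies centred between the open fingers at (290, 220) and (475, 250). Descend and pinch.

```bash
python3 steer.py '[[0, 0, 0.015, 0], [0, 0, 0.015, 0], [0, 0, 0.013, 0], [0, 0, 0, 0], [0, 0, 0, 0]]'; python3 steer.py '[[0, 0, 0, 0], [0, 0, 0, 0], [0, 0, 0, 0], [0, 0, 0, 0], [0, 0, 0, 0]]' 0.004 50; python3 steer.py '[[0, 0, 0, 0], [0, 0, 0, 0]]'
```

```text
clock: 11.53
position: [0.5805, -0.1823, 0.097]
ee_rot: [0.0, 0.01, 1.0, -0.0]
contact_force: [-0.1, -0.3, 0.2]
width: 0.04
gripper_force: 0.0
clock: 11.95
position: [0.5812, -0.1852, 0.098]
ee_rot: [0.002, 0.01, 1.0, -0.003]
contact_force: [-1.0, -6.4, 1.4]
width: 0.0079
gripper_force: 48.7
clock: 12.12
position: [0.5811, -0.1852, 0.098]
ee_rot: [0.002, 0.01, 1.0, -0.003]
contact_force: [-1.6, -7.4, 0.9]
width: 0.0082
gripper_force: 48.7
```

```bash
python3 steer.py '[[0, -0.003, 0, 0], [0, 0, 0, 0], [0, 0, 0, 0]]'; python3 steer.py '[[0, 0, -0.004, 0], [0, 0, -0.004, 0], [0, 0, -0.003, 0], [0, 0, 0, 0], [0, 0, 0, 0]]'
```

```text
clock: 12.37
position: [0.5811, -0.1857, 0.0979]
ee_rot: [0.002, 0.011, 1.0, -0.0]
contact_force: [-0.4, -0.7, 6.1]
width: 0.0081
gripper_force: 49.2
clock: 12.78
position: [0.5809, -0.1849, 0.1071]
ee_rot: [0.001, 0.011, 1.0, 0.0]
contact_force: [5.3, -0.8, -6.8]
width: 0.0082
gripper_force: 48.7
```

```bash
python3 steer.py '[[0, 0, -0.0015, 0], [0, 0, 0, 0], [0, 0, 0, 0]]'; python3 steer.py '[[0, 0.004, 0, 0], [0, 0.008, 0, 0], [0, 0.008, 0, 0], [0, 0, 0, 0], [0, 0, 0, 0]]'
```

```text
clock: 13.03
position: [0.5809, -0.1849, 0.1084]
ee_rot: [0.001, 0.01, 1.0, 0.0]
contact_force: [4.9, -0.0, -6.5]
width: 0.0082
gripper_force: 48.7
clock: 13.45
position: [0.5814, -0.1644, 0.1084]
ee_rot: [0.001, 0.01, 1.0, 0.0]
contact_force: [5.7, -0.4, -6.6]
width: 0.0081
gripper_force: 48.8
```

```bash
python3 steer.py '[[0, 0.015, 0, 0], [0, 0.03, 0, 0], [0, 0.03, 0, 0], [0, 0.03, 0, 0], [0, 0.03, 0, 0]]'; python3 steer.py '[[0, 0.016, 0, 0], [0, 0.008, 0, 0], [0, 0, 0, 0], [0, 0, 0, 0], [0, 0, 0, 0]]'
python3 - <<'E'
from ov import *
for n in('scene','top'): grab(n,n+'5')
m=(.504,.0,.06)
i=np.hstack([draw(t,m,50,36,8,[]) for t in('top5','scene5')])[:288]
cv2.imwrite('pics/o5.png',i);print(manip.get_state()['position'],i.shape,[proj(t,m) for t in('top5','scene5')])
E
```

```text
clock: 13.87
position: [0.5846, -0.0297, 0.1087]
ee_rot: [0.001, 0.011, 1.0, -0.0]
contact_force: [6.3, -0.8, -5.9]
width: 0.008
gripper_force: 49.0
clock: 14.28
position: [0.5852, -0.0059, 0.1087]
ee_rot: [0.001, 0.01, 1.0, -0.0]
contact_force: [6.8, -0.1, -5.1]
width: 0.0085
gripper_force: 49.1
[ 0.58514747 -0.00610285  0.10870889] (288, 800, 3) [(np.float64(312.93682933026633), np.float64(225.14307508687477)), (np.float64(301.1883516895492), np.float64(235.52981334941765))]
```

View pics/o5.png

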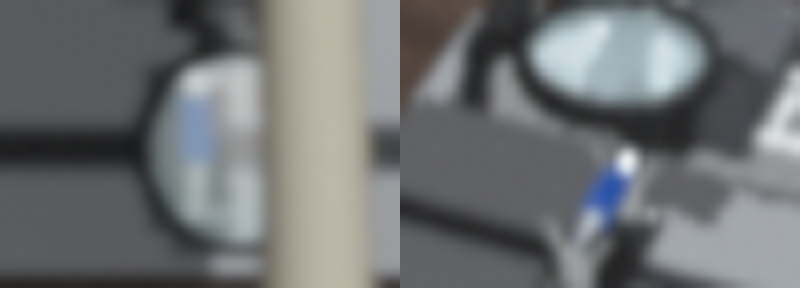

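The connector is still in the cradle, showing blue through the lens. The scene lens centre is near (617, 55), and the top lens's left rim edge is at x≈145.

Run:
```python
from h import *
p=atz('scene5',276+217/8-.5,217+55/8-.5,.098);print(p, p[1]+.023*p[0])
q=atz('top5',287+145/8-.5,207+150/8-.5,.098);print(q,q[1]-.033+.023*q[0])
print('cradle s', .0005+.023*.504)
```

```text
[ 0.50654427 -0.00156543  0.098     ] 0.010085091251971835
[0.5045153  0.02657938 0.098     ] 0.005183235584319965
cradle s 0.012092
```

```bash
python3 steer.py '[[0, 0.001, 0, 0], [0, 0, 0, 0], [0, 0, 0.004, 0], [0, 0, 0.004, 0], [0, 0, 0, 0]]'; python3 steer.py '[[0, 0, 0, 0], [0, 0, 0, 0], [0, 0, 0, 0], [0, 0, 0, 0]]' 0.04; python3 steer.py '[[0, 0, -0.01, 0], [0, 0, -0.03, 0], [0, 0, -0.035, 0], [0, 0, -0.035, 0], [0, 0, 0, 0]]';  python3 steer.py '[[0, -0.04, 0, 0], [0, -0.04, 0, 0], [0, -0.04, 0, 0], [0, -0.04, 0, 0], [0, -0.04, 0, 0]]'; python3 steer.py '[[0, 0, 0, 0], [0, 0, 0, 0], [0, 0, 0, 0]]'
python3 - <<'E'
from ov import *
for n in('scene','top'): grab(n,n+'6')
m=(.534,.0,.06)
i=np.hstack([draw(t,m,50,54,8,[]) for t in('top6','scene6')])[:432]
cv2.imwrite('pics/o6.png',i);print(manip.get_state()['position'],i.shape,[proj(t,m) for t in('top6','scene6')])
E
```

```text
clock: 14.8
position: [0.5851, -0.006, 0.1003]
ee_rot: [0.001, 0.01, 1.0, -0.001]
contact_force: [6.6, -1.8, -4.5]
width: 0.0082
gripper_force: 49.2
clock: 15.13
position: [0.583, -0.0051, 0.1008]
ee_rot: [-0.001, 0.01, 1.0, 0.0]
contact_force: [0.4, 0.4, -0.5]
width: 0.0404
gripper_force: 0.0
clock: 15.55
position: [0.5877, -0.0057, 0.2192]
ee_rot: [0.007, 0.01, 1.0, -0.001]
contact_force: [1.1, -0.3, 0.9]
width: 0.0401
gripper_force: 0.0
clock: 15.97
position: [0.5792, -0.2067, 0.2117]
ee_rot: [0.0, 0.01, 1.0, -0.0]
contact_force: [0.9, -0.2, 0.3]
width: 0.0396
gripper_force: 0.0
clock: 16.22
position: [0.5793, -0.205, 0.211]
ee_rot: [-0.0, 0.011, 1.0, 0.001]
contact_force: [-0.0, 0.6, 0.2]
width: 0.04
gripper_force: 0.0
[ 0.57954605 -0.20385168  0.21101338] (432, 800, 3) [(np.float64(312.5406545960086), np.float64(213.37440474666496)), (np.float64(305.02970811467), np.float64(228.98679373959013))]
```

View pics/o6.png

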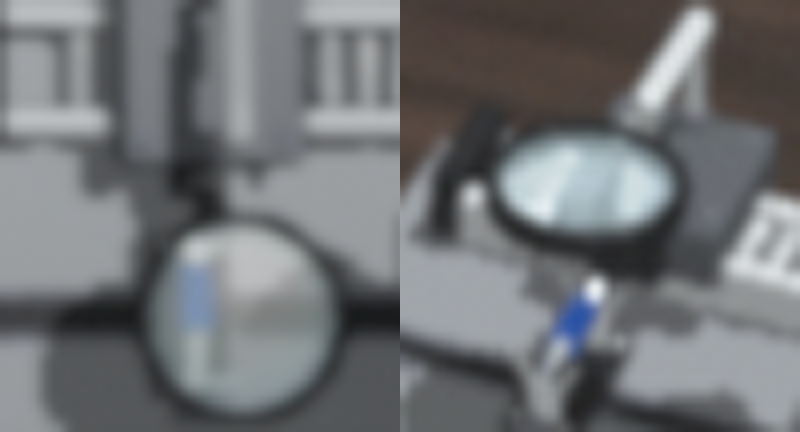

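Run:
```python
from h import *
L=tri(('top6',287+243/8-.5,186+315/8-.5),('scene6',280+188/8-.5,201+185/8-.5));print(L,L[0][1]+.023*L[0][0])
# same bar-end feature: start crop (617,45) -> scene0 px; shift by travel
a=np.array([.6107,-.1862,.0946]);
for t in(.180,.192):
  for r in(0,.007,.012):
    u,v=proj('scene6',a+np.array([.023*t,t,r]));print(t,r,(u-280+.5)*8+400,(v-201+.5)*8)
```

```text
(array([ 0.50474666, -0.00326496,  0.09896267]), [8.528669330673663e-05, 8.528669330672289e-05]) 0.008344209352290684
0.18 0 703.4580923857357 18.48664951130627
0.18 0.007 704.5673104516022 1.5149478648465902
0.18 0.012 705.3626035300567 -10.675154910312358
0.192 0 670.3410969513648 10.496915351242706
0.192 0.007 671.339152261533 -6.44018490297708
0.192 0.012 672.0546960476863 -18.60513419564404
```

Run:
```python
from h import *
t='scene6';u,v=map(int,proj(t,(.508,.001,.037)));x0,y0=u-10,v-10
im=np.load(f'pics/{t}.npz')['img'].astype(float)[y0:v+10,x0:u+10]
w=np.clip(im[...,2]-im[...,0]-25,0,None);yy,xx=np.mgrid[y0:v+10,x0:u+10]
c=((w*xx).sum()/w.sum(),(w*yy).sum()/w.sum());print(c)
s=manip.get_state();print(s['clock'],s['contact_force'])
if np.hypot(c[0]-301.56,c[1]-240.48)<.8: print(manip.sign_off())
```

```text
(np.float64(301.45575221238937), np.float64(240.74399494310998))
16.3167 [-0.74583313  0.02911655 -1.08187139]
the job is handed in; nothing more can be done
None
```

I handed the job in at 16.3 s: the connector lies in both forks about 2 mm off lengthwise, and the carriage is let go in the 0.180 m notch with the lens about 4 mm from the cradle's middle. That the bar is fully down I inferred from the release force and one picture; no verdict was returned.

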